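Put the lathe fittings back on their own boards

TASK

The lathe faceplate, the tool rest and the turned newel cap have been left on each other's storage boards. Bring each to its own board - faceplate on the round one, tool rest on the oblong one, newel cap on the square one - standing as it does now, in the middle of the drawn outline and lined up with it, using the empty cork mat to set one down on the way. Set each down without dropping it, never on or against one another, leave the wax tin, oil jar and gouge where they are, and finish with all three released.

Things in the scene. Friction and masses are not known exactly. Their poses are not given: they have to be found in the camera images.
- faceplate: Bright steel lathe faceplate lying flat: disc 84 mm across and 10 mm thick with a round hub, 36 mm across, standing 40 mm up from its middle (top at 50 mm); 0.3 to 0.7 kg. Origin: centre of the underside, z up. Take it by the hub. At the start it lies on the oblong board.
- tool_rest: Steel lathe tool rest standing upside down, an inverted T: dark bar 110 mm (along its x) by 34 mm (y) by 14 mm thick lying flat, with a bright round post, 25 mm across, rising 60 mm from its middle (top at 74 mm); 0.3 to 0.6 kg. Origin: centre of the underside of the bar, z up. Take it by the post. At the start it stands on the square board.
- newel_cap: Turned brown-wood newel cap: square foot 76 x 76 mm (sides along its x and y), 20 mm thick, carrying a round knob 44 mm across up to about 64 mm height (slightly flared below 28 mm, domed top to 67 mm); 0.2 to 0.35 kg. Origin: centre of the underside, z up. Take it by the knob. At the start it stands on the round board.
- round_board: Home of the faceplate: fixed round plywood board, 130 mm across, 18 mm thick, a dark circle 94 mm across drawn on it. Origin: centre of the underside, on the bench; its top is 18 mm higher.
- oblong_board: Home of the tool rest: fixed oblong plywood board, 160 mm (along its x) by 90 mm (y), 18 mm thick, with a dark outline 120 by 44 mm, long way along x. Origin: centre of the underside, on the bench; its top is 18 mm higher.
- square_board: Home of the newel cap: fixed square plywood board, 120 x 120 mm (sides along its x and y), 18 mm thick, with a dark outline 86 x 86 mm. Origin: centre of the underside, on the bench; its top is 18 mm higher.
- cork_mat: The free spot: fixed square cork mat, 130 x 130 mm, 4 mm thick, empty at the start. Origin: centre of the underside, on the bench; its top is 4 mm higher.
- wax_tin: Bystander: short pale metal tin, 60 mm across, 45 mm high, standing loose on the bench. Origin: centre of the underside.
- oil_jar: Bystander: amber glass jar with a black lid and a pale label, 64 mm across, 85 mm high, standing loose on the bench. Origin: centre of the underside.
- gouge: Bystander: turning gouge lying loose on the bench beyond the boards, wooden handle about 190 mm and steel blade, 355 mm over all and 26 mm high. Its x points along the blade to the tip; origin on its underside, at the blade end of the handle.
Not all that is in view belongs to the job. What is meant by the newel_cap is not yellow, and is the larger of those in its own colour.

How it is judged:
By the outcome, as a careful person would: the job done as asked, in the order asked, and still so for the second after the job is handed in, with the robot touching nothing.
It also fails if it takes over 106 s, if anything falls off the work surface, if the arm or the gripper's body presses on something with over 40 N, if the wrist force passes 120 N, or if a joint passes its speed limit or range.

ROBOT

A 7-joint arm with a two-finger parallel gripper is mounted at the origin on the work surface. World frame = base frame: x ahead of the robot, y to its left, z up, the work surface at z = 0. Lengths are in m, angles in rad, forces in N, time in s.
With the tool pointing down it reaches from about 0.35 to 0.9 m from the base axis. Payload 8.1 kg.
Tool frame: the origin (TCP) lies at the very end of the fingers, on their centre line; the grasp point (between the pads) lies 19 mm behind it (arm.tcp_to_grasp is the z of the grasp point in the tool frame, in m); z points along the fingers, y is the line along which they close (so a half turn about z gives the same grasp; the last joint's range is limited). The gripper opens to 92 mm and grips with 3 to 60 N. Pads are 19 mm wide; open, the fingers measure 130 mm over their backs; the gripper's body (75 mm by 190 mm) begins 47 mm behind the grasp point.
Start: joints at [1.027, 0.434, 0.025, 1.573, -0.012, 1.134, -0.075], TCP at [0.267, -0.565, 0.227] pointing down, gripper open.
Joint ranges: [-2.62, 2.62], [-0.44, 2.09], [-1.27, 1.32], [0.08, 2.57], [-1.32, 4.46], [0.12, 2], [-2.74, 2.74]. Speed limits (rad/s): [2.22, 2.22, 3.01, 3.01, 3.14, 3.14, 3.14].

INTERFACE

Orientations are given as a rotation vector (axis times angle).
In Python, from cell import readout, vision, sign_off, arm gives the robot as it stands. The module is installed in compiled form; this text tells all that it offers.
- The arm moves only by the shell command python3 -m creep 'ROWS' [FORCE]. ROWS is JSON, a list of rows, each a list of 5 numbers: the shift along the tool's x, y, z in units of 4 cm (1.0 is 4 cm), then the turn about the tool's z in units of 4 degrees (1.0 is 4 degrees), then the opening, from 0 (shut) to 1 (fully open). A call has 1 to 12 rows; each row shifts and turns the commanded pose from where the row before left it, along the tool's axes as they then stand; what a row does not reach is not made up. A row lasts 1/8 s, in which the tool goes at most 62.5 mm and 10.7 degrees, less where a joint would pass 70% of its speed; a pose out of reach is approached as far as the arm can. A call with a number of a shift or a turn outside -1 to 1 is refused whole. A call with a gripper value outside its range is refused whole. The fingers move at their own pace and stop on an object; FORCE is the grip in N (left out, the last holds). Time passes only in rows, so rows that do not move let the fingers close. It gives the time, the measured TCP pose, the force, the opening and the grip force at its end, in the units of the state.
- readout.observe(): the state, without advancing time (a new reading comes with each control period).
- vision.get_image(name): name is "scene" or "top" or "wrist"; returns a dict with "pixels" (384x512x3 uint8, blue, green, red), "z_map" (384x512 float32, m along the optical axis (not along the pixel's ray), 0 where there is no reading), "camera_matrix" (3x3 intrinsics, pixels), "k1" (the pictures are not rectified: a ray, as slopes to the right and down, at radius r is drawn at 1 + k1 r^2 times it, then the intrinsics apply), "position" and "rotation" of the camera in the world. Camera axes: x right, y up, looking along -z (the intrinsics and any distortion apply to the point x, -y, -z); pixel columns grow to the right and rows downward; lengths in m; the calibration is good to about 2 mm. A picture is of the moment at which its call begins.
- sign_off(): hands the job in; it is judged then, once.
The state is a dict: "clock": time; "joints": joint angles; "dq": joint speeds; "joint_efforts": joint torques, N m; "position": TCP position; "ee_rot": TCP orientation; "force": force on the tool from outside, world axes, zero at the start; "ft_torque": the same for the moment, N m; "width": opening from 0.0 (shut) to 1.0 (fully open); "gripper_force": force on a finger pad.
Only numpy, scipy, OpenCV 4.12 (cv2) and the standard library are available. Lean on these libraries where they do the work, as an engineer would, in place of code of your own. Each camera call takes 0.05 s, during which the arm holds its last target. There are 200 camera calls.

## Working session

There is one attempt and no reset: what is moved stays moved. The work goes in short steps, Python scripts to look and compute and a shell command to move; the robot and the scene stay as the last step left them, time stands still between calls to the robot, and variables do not carry over. Pictures are saved under pics/ and viewed, at most 14 in all, crops included, and the job is handed in when it is done.

```bash
mkdir -p pics; cat > h.py <<'E'
import numpy as np, cv2
from cell import readout, vision, arm
from scipy.spatial.transform import Rotation as R
def get(n): return vision.get_image(n)
def rays(im,uv):
    uv=np.asarray(uv,float).reshape(-1,1,2); K=np.array(im["camera_matrix"],float)
    d=(uv[:,0]-[K[0,2],K[1,2]])/[K[0,0],K[1,1]]; k=im["k1"]; s=d.copy()
    for _ in range(20): s=d/(1+k*(s**2).sum(1,keepdims=True))
    v=np.c_[s[:,0],-s[:,1],-np.ones(len(s))]
    Rm=np.array(im["rotation"]); Rm=Rm if Rm.shape==(3,3) else R.from_rotvec(Rm).as_matrix()
    return v@Rm.T
def plane(im,uv,z):
    v=rays(im,uv); p=np.array(im["position"]); return p+v*((z-p[2])/v[:,2])[:,None]
def cloud(im):
    h,w=im["z_map"].shape; u,v=np.meshgrid(np.arange(w),np.arange(h))
    r=rays(im,np.c_[u.ravel(),v.ravel()]); P=np.array(im["position"])+r*im["z_map"].reshape(-1,1)
    return P.reshape(h,w,3)
def tool(dxy):
    "world xy shift -> tool x,y in 4cm units"
    Rm=R.from_rotvec(readout.observe()["ee_rot"]).as_matrix(); return (Rm.T@np.r_[dxy,0])/0.04
E
python3 - <<'E'
from h import *
for n in("top","scene"):
    im=get(n); cv2.imwrite(f"pics/{n}0.png",im["pixels"]); print(n,im["position"],im["rotation"],im["camera_matrix"],im["k1"])
    np.savez(f"{n}0.npz",**im)
print(readout.observe(), arm.tcp_to_grasp)
E
```

```text
top [0.49097929 0.00389294 0.93432371] [ 0.09766169 -0.12096572 -1.59118272] [[397.03522432   0.         260.47220585]
 [  0.         397.03522432 192.77899441]
 [  0.           0.           1.        ]] -0.037640215646433474
scene [ 0.99015575 -0.68400466  0.79379821] [0.78844736 0.2123275  0.49206952] [[439.85925083   0.         254.61628337]
 [  0.         439.85925083 188.08640926]
 [  0.           0.           1.        ]] -0.12899850508937746
{'clock': 0.1, 'joints': array([ 1.02740125,  0.43514236,  0.02497089,  1.57399761, -0.01159711,
        1.13401716, -0.07512139]), 'dq': array([ 5.69938812e-04, -9.73466294e-04, -4.59603861e-04, -2.63381363e-03,
       -1.54827273e-03,  5.52485667e-04, -1.21761000e-05]), 'joint_efforts': array([ 2.61939669e-03, -6.69118524e+01,  9.87816900e-01, -3.15143144e+01,
       -6.05437928e-02,  3.75010504e-02,  7.03412411e-06]), 'position': array([ 0.26641716, -0.56486299,  0.22603352]), 'ee_rot': array([-3.06431109e+00, -6.86378650e-01,  6.84940502e-04]), 'force': array([-0.02727532,  0.9484134 , -0.53917789]), 'ft_torque': array([-0.00414321, -0.04612455,  0.03488242]), 'gripper_force': 0.0, 'width': 0.999207168834942} -0.0188
```

View pics/top0.png

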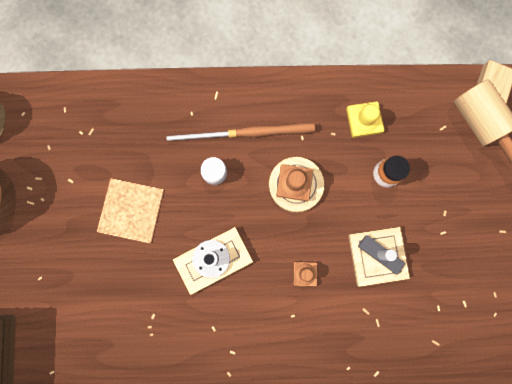

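View pics/scene0.png

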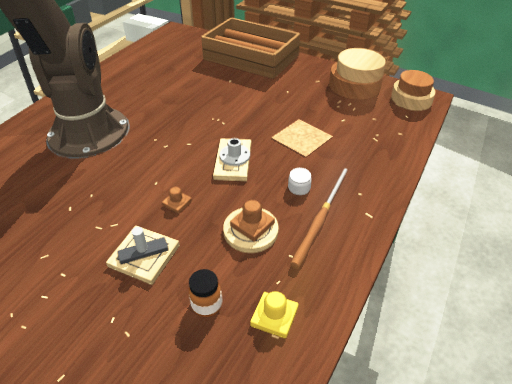

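Brown caps: top-image (295,182) on the round board and (306,274) on the bench. The yellow one is at (366,118). The one at (295,182) looks larger, so I'll confirm it in a crop and measure everything.

```bash
python3 - <<'E'
from h import *
im=dict(np.load("top0.npz")); px=im["pixels"]; C=cloud(im); hsv=cv2.cvtColor(px,cv2.COLOR_BGR2HSV)
cv2.imwrite("pics/crop0.png",cv2.resize(px[140:300,160:420],None,fx=3,fy=3,interpolation=cv2.INTER_CUBIC))
for n,(u,v) in dict(cap=(295,180),small=(306,274),yel=(369,115),fp=(210,259),tr=(391,256),tin=(213,170),jar=(396,168),cork=(130,210),bench=(330,300),gouge=(233,133)).items():
    print(n,hsv[v,u],C[v,u].round(4))
for p in [(250,262),(184,264),(305,205),(360,240),(400,276),(273,185)]: print(p,hsv[p[1],p[0]],C[p[1],p[0]].round(4))
E
```

```text
cap [ 12 134 233] [ 0.6356 -0.0857  0.0864]
small [ 12 135 232] [ 0.4319 -0.1067  0.0462]
yel [ 30 116 255] [ 0.7857 -0.2626  0.0679]
fp [150  13  60] [0.4704 0.1014 0.0706]
tr [  8   4 249] [ 0.4673 -0.2837  0.0893]
tin [  0   1 254] [0.669  0.0956 0.0493]
jar [120   5  49] [ 0.6581 -0.3101  0.0834]
cork [ 22  70 255] [0.5867 0.2962 0.0044]
bench [ 10 139 167] [ 0.3685 -0.1655  0.0009]
gouge [ 25 107 255] [0.7631 0.0506 0.0208]
(250, 262) [ 29  48 255] [0.4603 0.0164 0.0193]
(184, 264) [ 29  29 255] [0.4594 0.1658 0.0225]
(305, 205) [ 23  62 253] [ 0.5878 -0.1141  0.0178]
(360, 240) [ 15  75 213] [ 0.5037 -0.2385  0.0164]
(400, 276) [ 25  55 254] [ 0.4194 -0.3261  0.0174]
(273, 185) [ 25  48 254] [ 0.636  -0.0408  0.0211]
```

View pics/crop0.png

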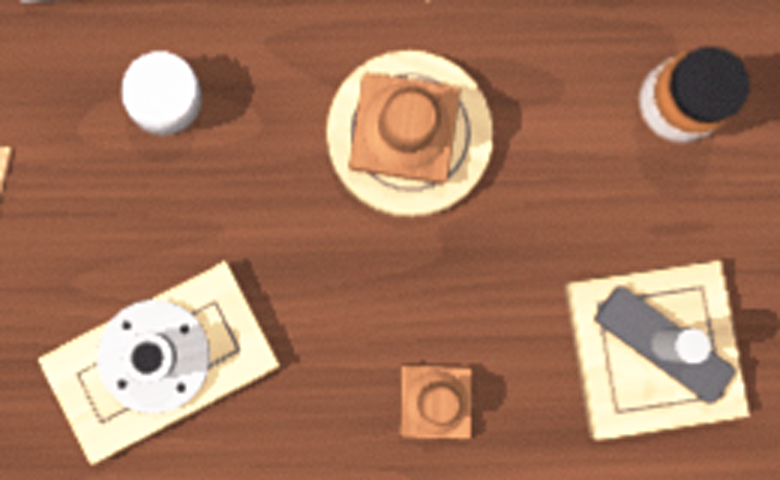

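The crop shows the brown cap on the round board (crop ~405,125; foot ~105 px) is clearly larger than the loose brown one (crop 436,402; foot ~70 px), so it is the newel cap. Next I'll measure poses.

```bash
cat >> h.py <<'E'
def blob(m,near=None):
    n,l,s,c=cv2.connectedComponentsWithStats(m.astype(np.uint8))
    ids=[i for i in range(1,n) if s[i,4]>30]
    i=min(ids,key=lambda i:np.hypot(*(c[i]-near)))
    ct=cv2.findContours((l==i).astype(np.uint8),cv2.RETR_EXTERNAL,cv2.CHAIN_APPROX_NONE)[0][0]
    return ct.reshape(-1,2)
def rect(im,pts,z):
    P=plane(im,pts,z)[:,:2]; (c,s,a)=cv2.minAreaRect((P*1000).astype(np.float32))
    if s[0]<s[1]: s=s[::-1]; a+=90
    return np.array(c)/1000,np.round(s,1),(a+90)%180-90
def circ(im,pts,z):
    c,r=cv2.minEnclosingCircle((plane(im,pts,z)[:,:2]*1000).astype(np.float32)); return np.array(c)/1000,2*r
def win(m,u,v,r):
    o=np.zeros_like(m); o[max(0,v-r):v+r,max(0,u-r):u+r]=m[max(0,v-r):v+r,max(0,u-r):u+r]; return o
E
python3 - <<'E'
from h import *
im=dict(np.load("top0.npz")); px=im["pixels"]; C=cloud(im); Z=C[...,2]; H,S,V=cv2.split(cv2.cvtColor(px,cv2.COLOR_BGR2HSV))
pale=(H>17)&(H<34)&(S>20)&(S<110)&(V>175)
def pb(u,v,r):
    m=win(pale,u,v,r); return np.argwhere(m)[:,::-1]
def big(u,v,r):
    m=win(pale,u,v,r).astype(np.uint8); n,l,s,c=cv2.connectedComponentsWithStats(m); 
    return np.argwhere(np.isin(l,[i for i in range(1,n) if s[i,4]>25]))[:,::-1]
print("round",circ(im,big(297,184,35),.018)); print("oblong",rect(im,big(213,261,45),.018)); print("square",rect(im,big(379,257,38),.018)); print("cork",rect(im,big(130,210,45),.004))
brown=(H<19)&(S>90)&(V>100)
dark=(V<150)&(S<80)
print("bar",rect(im,blob(win(dark,382,255,30),(375,250)),.032))
m=win((H>8)&(H<17)&(S>85)&(Z>.03),295,182,24); print("capfoot+knob",rect(im,np.argwhere(m)[:,::-1],.038))
m=win((Z>.03)&(Z<.042)&(H<18),295,182,28); print("foot",rect(im,np.argwhere(m)[:,::-1],.038), m.sum())
for n,u,v,lo in(("cap",296,179,.079),("post",391,256,.085),("hub",209,260,.060),("small",306,274,.04)):
    m=win(Z>lo,u,v,16); P=C[m]; print(n,m.sum(),np.median(P,0).round(4),((P.max(0)+P.min(0))/2).round(4),np.ptp(P,axis=0).round(3))
for n,u,v,lo,hi in(("disc",210,259,.024,.034),):
    m=win((Z>lo)&(Z<hi),u,v,24); print(n,circ(im,np.argwhere(m)[:,::-1],.028))
for n,u,v,lo in(("tin",213,171,.035),("jar",396,168,.07),("yel",369,115,.06)):
    P=C[win(Z>lo,u,v,20)]; print(n,np.median(P,0).round(3))
o=readout.observe(); print(R.from_rotvec(o["ee_rot"]).as_matrix().round(3))
E
```

```text
round (array([ 0.6386665 , -0.09518156]), 129.31568908691406)
oblong (array([0.466215  , 0.10239073]), array([159.7,  88.9]), -63.798513412475586)
square (array([ 0.46581027, -0.27984891]), array([121.3, 119. ]), -83.09190559387207)
cork (array([0.58685272, 0.29683795]), array([129. , 127.1]), -13.072036743164062)
bar (array([ 0.472414 , -0.2821427]), array([112.3,  39.4]), 52.63408279418945)
capfoot+knob (array([ 0.63959222, -0.08958307]), array([76.4, 75.9]), -10.045478820800781)
foot (array([ 0.63961237, -0.08958664]), array([76.5, 75.9]), -10.045478820800781) 528
cap 290 [ 0.6393 -0.0898  0.084 ] [ 0.5761 -0.0534  0.5068] [0.17  0.115 0.855]
post 120 [ 0.4697 -0.2805  0.0921] [ 0.4749 -0.1452  0.5098] [0.032 0.298 0.849]
hub 225 [0.472  0.1038 0.069 ] [0.4731 0.0626 0.4972] [0.036 0.117 0.874]
small 164 [ 0.4318 -0.108   0.0468] [ 0.4536 -0.0595  0.4872] [0.075 0.127 0.894]
disc (array([0.47111093, 0.10454932]), 83.84152221679688)
tin [0.672 0.096 0.045]
jar [ 0.659 -0.309  0.085]
yel [ 0.792 -0.267  0.065]
[[ 0.904  0.427 -0.001]
 [ 0.427 -0.904  0.001]
 [-0.    -0.001 -1.   ]]
```

```bash
python3 -m creep '[[0.59,-0.65,0,0,1],[0.59,-0.65,0,0,1],[0.59,-0.65,0,0,1],[0.59,-0.65,0,0,1],[0.59,-0.65,0,0,1],[0.59,-0.65,0,0,1],[0.59,-0.65,0,0,1],[0.59,-0.65,0,0,1],[0.59,-0.65,0,0,1],[0.59,-0.65,0,0,1]]' 30; python3 -c "
from h import *
print(readout.observe()['joints'].round(2))"
```

```text
clock: 1.35
position: [0.3692, -0.2282, 0.2266]
ee_rot: [-3.065, -0.687, 0.0]
force: [0.2, -0.1, -0.8]
width: 0.997
gripper_force: 0.0
[ 0.58  0.13 -0.17  2.    0.03  1.01 -0.73]
```

```bash
python3 -m creep '[[0.59,-0.65,0,0,1],[0.59,-0.65,0,0,1],[0.59,-0.65,0,0,1],[0.59,-0.65,0,0,1],[0.59,-0.65,0,0,1],[0.59,-0.65,0,0,1],[0.59,-0.65,0.2,0,1],[0.59,-0.65,0.4,0,1],[0.59,-0.65,0.6,0,1],[0.5,-0.57,0.6,0,1],[0,0,0.4,0,1],[0,0,0,0,1]]' 30; python3 - <<'E'
from h import *
o=readout.observe(); print(o['joints'].round(2), o['position'].round(4), tool(np.array([.4715,.104])-o['position'][:2]).round(3))
im=get("wrist"); np.savez("w1.npz",**im); cv2.imwrite("pics/w1.png",im["pixels"]); print(im["position"])
E
```

```text
clock: 2.85
position: [0.4687, 0.101, 0.1375]
ee_rot: [3.065, 0.687, -0.005]
force: [0.7, 0.1, 0.3]
width: 1.0
gripper_force: 0.0
[ 0.01  0.34 -0.41  2.    0.18  0.84 -1.64] [0.4687 0.101  0.1375] [ 0.096 -0.037 -0.   ]
[0.53005708 0.13101546 0.29437357]
```

View pics/w1.png

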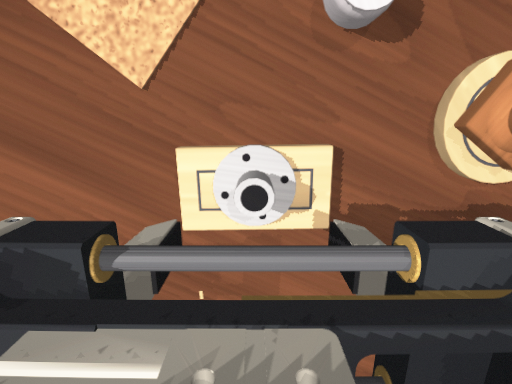

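The wrist picture shows the faceplate disc at (255,185), hub top at (254,197), and the drawn outline spanning (198..313, 170..210). I'll refine both from this view.

```bash
python3 - <<'E'
from h import *
im=dict(np.load("w1.npz")); H,S,V=cv2.split(cv2.cvtColor(im["pixels"],cv2.COLOR_BGR2HSV)); C=cloud(im);Z=C[...,2]
m=win((Z>.023)&(Z<.034),255,185,55); print("disc",circ(im,blob(m,(255,185)),.028))
m=win((Z>.06)&(Z<.08),254,197,28); print("hub",circ(im,blob(m,(254,197)),.068),np.median(Z[m]))
m=win((H>17)&(H<34)&(S>20)&(S<120)&(V>150)&(Z>.01),255,187,85); n,l,s,c=cv2.connectedComponentsWithStats(m.astype(np.uint8))
pts=np.argwhere(np.isin(l,[i for i in range(1,n) if s[i,4]>60]))[:,::-1]; print("board",rect(im,pts,.018))
gray=im["pixels"].min(2)
print("outline",rect(im,[(198,170),(200,211),(313,168),(312,209)],.018))
o=readout.observe(); print(o['position'])
E
```

```text
disc (array([0.47208649, 0.10481422]), 83.38592529296875)
hub (array([0.47272876, 0.10501479]), 36.0619010925293) 0.06717157367602676
board (array([0.46779892, 0.10192625]), array([158. ,  88.9]), -63.832265853881836)
outline (array([0.46726962, 0.10032231]), array([119.1,  44.1]), -63.67546272277832)
[0.46930893 0.10093404 0.13843466]
```

```bash
python3 -m creep '[[0.11,-0.06,0,0,1],[0,0,0.5,0,1],[0,0,0.5,0,1],[0,0,0.5,0,1],[0,0,0.5,0,1],[0,0,0.3,0,1],[0,0,0.2,0,1],[0,0,0,0,0.7],[0,0,0,0,0],[0,0,0,0,0],[0,0,0,0,0],[0,0,0,0,0]]' 40; python3 -m creep '[[0,0,0,0,0],[0,0,0,0,0],[0,0,0,0,0]]'
```

```text
clock: 4.4
position: [0.4729, 0.106, 0.0389]
ee_rot: [3.066, 0.687, 0.0]
force: [-0.6, 0.2, 0.6]
width: 0.506
gripper_force: 0.0
clock: 4.78
position: [0.4729, 0.1058, 0.0388]
ee_rot: [3.065, 0.686, 0.0]
force: [0.3, -1.8, 1.3]
width: 0.382
gripper_force: 40.0
```

```bash
python3 -m creep '[[0,0,-0.3,0,0],[0,0,-0.6,0,0],[0,0,-0.6,0,0],[0.3,-0.2,0,0,0],[0.66,-0.443,0,0,0],[0.66,-0.443,0,0,0],[0.66,-0.443,0,0,0],[0.66,-0.443,0,0,0],[0.66,-0.443,0,0,0],[0.66,-0.443,0,0,0],[0.36,-0.243,0,0,0],[0,0,0,0,0]]' 40; python3 - <<'E'
from h import *
o=readout.observe(); print(o['joints'].round(2), o['position'].round(4), tool(np.array([.5869,.2968])-o['position'][:2]).round(3))
im=get("wrist"); C=cloud(im); Z=C[...,2]; m=(np.hypot(C[...,0]-o['position'][0],C[...,1]-o['position'][1])<.06)&(Z<.10)
print(np.median(Z[m]), [round(float(q),4) for q in np.percentile(Z[m],[2,25,50,75,98])])
E
```

```text
clock: 6.28
position: [0.5864, 0.2994, 0.0972]
ee_rot: [-3.064, -0.69, 0.002]
force: [-1.0, -0.7, -3.0]
width: 0.387
gripper_force: 40.0
[-0.32  0.64 -0.37  1.6   0.26  0.95 -1.9 ] [0.5864 0.2994 0.0972] [-0.018  0.064 -0.   ]
0.08429179069380321 [0.0018, 0.0031, 0.0843, 0.0854, 0.0943]
```

```bash
python3 -m creep '[[0,0.06,0.3,0,0],[0,0,0.5,0,0],[0,0,0.5,0,0],[0,0,0.3,0,0],[0,0,0.08,0,0],[0,0,0.05,0,0],[0,0,0.03,0,0],[0,0,0,0,0]]' 40
```

```text
clock: 7.32
position: [0.5883, 0.295, 0.0287]
ee_rot: [-3.066, -0.687, -0.001]
force: [-0.5, -0.1, -4.2]
width: 0.381
gripper_force: 40.0
```

```bash
python3 -m creep '[[0,0,0.05,0,0],[0,0,0.02,0,0],[0,0,0,0,0]]'; python3 -m creep '[[0,0,0.02,0,0],[0,0,0,0,0]]'
```

```text
clock: 7.7
position: [0.5879, 0.2948, 0.0254]
ee_rot: [3.066, 0.687, -0.0]
force: [-0.4, -0.6, -3.7]
width: 0.385
gripper_force: 40.0
clock: 7.95
position: [0.5881, 0.2949, 0.0249]
ee_rot: [3.066, 0.687, 0.0]
force: [-0.9, -0.5, -0.9]
width: 0.384
gripper_force: 40.0
```

```bash
python3 -m creep '[[0,0,0.02,0,0],[0,0,0,0,0]]'
```

```text
clock: 8.2
position: [0.5881, 0.2949, 0.0248]
ee_rot: [3.066, 0.687, 0.001]
force: [-3.1, -0.6, 6.0]
width: 0.386
gripper_force: 40.0
```

```bash
python3 -m creep '[[0,0,0,0,0.6],[0,0,0,0,1],[0,0,0,0,1],[0,0,-0.2,0,1],[0,0,-0.7,0,1],[0,0,-0.8,0,1],[0,0,-0.8,0,1],[0,0,-0.8,0,1],[-0.55,0.735,0,0,1],[-0.55,0.735,0,0,1],[-0.55,0.735,0,0,1],[-0.55,0.735,0,0,1]]'; python3 -m creep '[[-0.55,0.735,0,0,1],[-0.55,0.735,0,0,1],[-0.55,0.735,0,0,1],[-0.55,0.735,0,0,1],[-0.55,0.735,0,0,1],[-0.55,0.735,0,0,1],[-0.55,0.735,0,0,1],[-0.55,0.735,0,0,1],[-0.55,0.735,0,0,1],[-0.55,0.735,0,0,1],[-0.55,0.735,0,0,1],[-0.55,0.735,0,0,1]]'; python3 -m creep '[[0,0,0,0,1],[0,0,0,0,1]]'; python3 - <<'E'
from h import *
o=readout.observe(); print(o['joints'].round(2), o['position'].round(4), tool(np.array([.4705,-.281])-o['position'][:2]).round(3))
im=get("wrist"); np.savez("w2.npz",**im); cv2.imwrite("pics/w2.png",im["pixels"])
im=get("top"); np.savez("t2.npz",**im);C=cloud(im);Z=C[...,2]
m=win((Z>.01)&(Z<.03),130,210,40); print("fp disc",circ(im,blob(m,(130,210)),.014))
E
```

```text
clock: 9.7
position: [0.5584, 0.1499, 0.1566]
ee_rot: [3.066, 0.687, 0.001]
force: [0.6, -0.3, -0.4]
width: 0.998
gripper_force: 0.0
clock: 11.2
position: [0.4702, -0.2819, 0.1566]
ee_rot: [3.065, 0.687, 0.001]
force: [0.8, 0.4, 0.6]
width: 0.997
gripper_force: 0.0
clock: 11.45
position: [0.4706, -0.2801, 0.1563]
ee_rot: [-3.065, -0.687, -0.001]
force: [0.8, 0.4, -0.4]
width: 0.999
gripper_force: 0.0
[ 0.66  0.4  -0.3   1.83  0.14  0.93 -0.83] [ 0.4706 -0.2801  0.1563] [-0.013  0.02  -0.   ]
fp disc (array([0.58542828, 0.29477377]), 83.83881378173828)
```

View pics/w2.png

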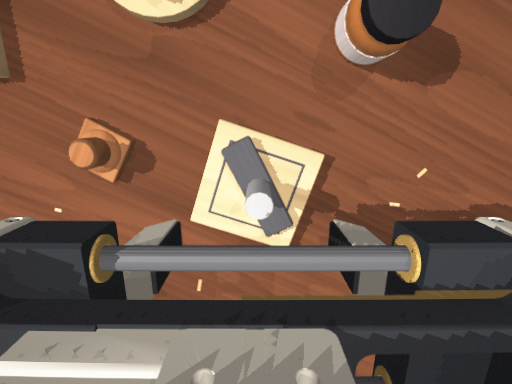

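Wrist view: tool rest bar runs (240,145)-(275,230), post top at (259,205), square board centred near (258,183). No intruders beneath the fingers. Refining now.

```bash
python3 - <<'E'
from h import *
im=dict(np.load("w2.npz")); H,S,V=cv2.split(cv2.cvtColor(im["pixels"],cv2.COLOR_BGR2HSV)); C=cloud(im);Z=C[...,2]
m=win((Z>.085)&(Z<.099),259,205,20); print("post",circ(im,blob(m,(259,205)),.092),np.median(Z[m]))
m=win((V<130)&(S<90)&(Z>.026)&(Z<.038),257,186,55); print("bar",rect(im,np.argwhere(m)[:,::-1],.032),m.sum())
m=win((H>17)&(H<34)&(S>20)&(S<120)&(V>150)&(Z>.01)&(Z<.025),258,180,72); n,l,s,c=cv2.connectedComponentsWithStats(m.astype(np.uint8))
pts=np.argwhere(np.isin(l,[i for i in range(1,n) if s[i,4]>60]))[:,::-1]; print("board",rect(im,pts,.018))
print("outline",rect(im,[(232,147),(304,165),(284,232),(210,212)],.018))
o=readout.observe(); print(o['position'])
E
```

```text
post (array([ 0.47160223, -0.28216998]), 25.120574951171875) 0.09084136303347365
bar (array([ 0.47146976, -0.28234677]), array([108.4,  33.5]), 52.231666564941406) 2200
board (array([ 0.46704886, -0.28107712]), array([118.4, 118.1]), -83.11681413650513)
outline (array([ 0.46503915, -0.28291611]), array([88.2, 80.6]), -78.81057167053223)
[ 0.47085784 -0.27940293  0.15620849]
```

```bash
python3 -m creep '[[0,0.06,0,0,1],[0,0,0.6,0,1],[0,0,0.6,0,1],[0,0,0.6,0,1],[0,0,0.5,0,1],[0,0,0.3,0,1],[0,0,0.2,0,0.6],[0,0,0,0,0],[0,0,0,0,0],[0,0,0,0,0],[0,0,0,0,0],[0,0,0,0,0]]' 40; python3 -m creep '[[0,0,0,0,0],[0,0,0,0,0],[0,0,0,0,0],[0,0,0,0,0]]'
```

```text
clock: 13.05
position: [0.4714, -0.283, 0.0441]
ee_rot: [3.065, 0.687, 0.0]
force: [0.6, -0.2, -0.1]
width: 0.398
gripper_force: 0.0
clock: 13.55
position: [0.4715, -0.2831, 0.044]
ee_rot: [3.065, 0.687, 0.0]
force: [0.8, -1.0, -0.2]
width: 0.265
gripper_force: 40.0
```

```bash
python3 -m creep '[[0,0,-0.2,0,0],[0,0,-0.7,0,0],[0,0,-0.8,0,0],[0,0,-0.8,0,0],[0,0,0,-1,0],[0,0,0,-1,0],[0,0,0,-1,0],[0,0,0,-1,0],[0,0,0,-1,0],[0,0,0,-1,0],[0,0,0,-1,0],[0,0,0,-1,0]]' 40; python3 -m creep '[[0,0,0,-1,0],[0,0,0,-1,0],[0,0,0,-1,0],[0,0,0,-1,0],[0,0,0,-1,0],[0,0,0,-1,0],[0,0,0,-1,0],[0,0,0,-0.95,0],[0,0,0,0,0],[0,0,0,0,0]]'; python3 - <<'E'
from h import *
o=readout.observe(); print(o['joints'].round(2), o['position'].round(4), tool(np.array([.467,.102])-o['position'][:2]).round(3))
M=R.from_rotvec(o['ee_rot']).as_matrix(); print(np.degrees(np.arctan2(M[1,0],M[0,0])))
E
```

```text
clock: 15.05
position: [0.4705, -0.2825, 0.1437]
ee_rot: [-2.755, -1.508, 0.001]
force: [0.3, 0.6, -5.4]
width: 0.263
gripper_force: 40.0
clock: 16.3
position: [0.471, -0.2828, 0.1439]
ee_rot: [-2.241, -2.201, 0.0]
force: [-0.5, 0.4, -5.4]
width: 0.269
gripper_force: 40.0
[ 0.86  0.46 -0.56  1.82  0.3   0.94  0.14] [ 0.471  -0.2828  0.1439] [ 9.617e+00 -2.730e-01  2.000e-03]
88.96643274099306
```

```bash
python3 -m creep '[[0.5,-0.02,0,0,0],[0.9,-0.025,0,0,0],[0.9,-0.025,0,0,0],[0.9,-0.025,0,0,0],[0.9,-0.025,0,0,0],[0.9,-0.025,0,0,0],[0.9,-0.025,0,0,0],[0.9,-0.025,0,0,0],[0.9,-0.025,0,0,0],[0.9,-0.025,0,0,0],[0.7,-0.025,0,0,0],[0.32,-0.025,0,0,0]]' 40; python3 -m creep '[[0,0,0,0,0],[0,0,0,0,0]]'; python3 - <<'E'
from h import *
o=readout.observe(); print(o['joints'].round(2), o['position'].round(4), tool(np.array([.467,.102])-o['position'][:2]).round(3))
im=get("wrist"); np.savez("w3.npz",**im); cv2.imwrite("pics/w3.png",im["pixels"])
E
```

```text
clock: 17.8
position: [0.4652, 0.1045, 0.1442]
ee_rot: [-2.237, -2.206, -0.001]
force: [-0.6, -0.0, -5.9]
width: 0.264
gripper_force: 40.0
clock: 18.05
position: [0.4658, 0.1007, 0.1437]
ee_rot: [2.241, 2.201, -0.002]
force: [-0.5, 0.3, -5.6]
width: 0.267
gripper_force: 40.0
[ 0.21  0.38 -0.67  1.99  0.3   0.88 -0.65] [0.4658 0.1007 0.1437] [ 0.034  0.029 -0.   ]
```

View pics/w3.png

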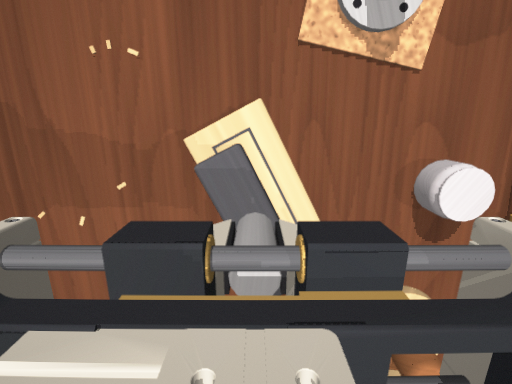

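The bar's free end shows at (230,165), parallel by eye to the board outline behind it (215..290, 130..220). I'll check its angle and lateral offset.

```bash
python3 - <<'E'
from h import *
im=dict(np.load("w3.npz")); H,S,V=cv2.split(cv2.cvtColor(im["pixels"],cv2.COLOR_BGR2HSV)); C=cloud(im);Z=C[...,2]
m=win((V<120)&(S<120)&(Z>.120)&(Z<.142),236,175,45); m[212:]=0; print(m.sum(),np.median(Z[m]))
c,s,a=rect(im,blob(m,(236,175)),.1317); print("bar part",c,s,a)
u=np.array([np.cos(np.radians(a)),np.sin(np.radians(a))]); n=np.array([-u[1],u[0]])
tcp=readout.observe()['position'][:2]; print("lateral of bar axis vs tcp mm",(c-tcp)@n*1000,"along",(c-tcp)@u*1000, tcp)
m=win((H>17)&(H<34)&(S>20)&(S<120)&(V>150)&(Z>.01)&(Z<.025),250,165,68); m[215:]=0
pts=np.argwhere(m)[:,::-1]; P=plane(im,blob(m,(210,140)),.018)[:,:2]; print("board",rect(im,pts,.018))
E
```

```text
3407 0.13069079717865142
bar part [0.4520332  0.12851404] [50.3 33.7] -64.0873908996582
lateral of bar axis vs tcp mm -0.26704806856958946 along -31.19795379076398 [0.4659069  0.10056938]
board (array([0.46180109, 0.11238477]), array([135. ,  87.7]), -63.78702926635742)
```

```bash
python3 -m creep '[[0.03,0.03,0.2,0,0],[0,0,0.5,0,0],[0,0,0.5,0,0],[0,0,0.5,0,0],[0,0,0.4,0,0],[0,0,0.15,0,0],[0,0,0.08,0,0],[0,0,0.04,0,0],[0,0,0,0,0],[0,0,0,0,0]]' 40;  python3 -m creep '[[0,0,0.04,0,0],[0,0,0.02,0,0],[0,0,0,0,0]]'
```

```text
clock: 19.35
position: [0.4674, 0.1032, 0.0495]
ee_rot: [2.24, 2.203, 0.001]
force: [-0.3, -0.4, -5.1]
width: 0.266
gripper_force: 40.0
clock: 19.73
position: [0.4671, 0.1032, 0.0466]
ee_rot: [-2.24, -2.203, 0.0]
force: [-0.5, 0.1, -5.3]
width: 0.268
gripper_force: 40.0
```

```bash
python3 -m creep '[[-0.03,0,0.03,0,0],[0,0,0.02,0,0],[0,0,0,0,0]]' 40;  python3 -m creep '[[0,0,0.02,0,0],[0,0,0,0,0]]'
```

```text
clock: 20.1
position: [0.4671, 0.1019, 0.0446]
ee_rot: [-2.24, -2.203, 0.0]
force: [-0.4, 0.6, -5.2]
width: 0.264
gripper_force: 40.0
clock: 20.35
position: [0.4672, 0.102, 0.044]
ee_rot: [2.24, 2.203, 0.0]
force: [0.3, 0.3, -4.0]
width: 0.263
gripper_force: 40.0
```

```bash
python3 -m creep '[[0,0,0.02,0,0],[0,0,0,0,0]]' 40
```

```text
clock: 20.6
position: [0.4672, 0.1021, 0.0439]
ee_rot: [2.239, 2.202, 0.0]
force: [-3.4, -1.4, 8.4]
width: 0.266
gripper_force: 40.0
```

```bash
python3 -m creep '[[0,0,0,0,0.5],[0,0,0,0,1],[0,0,0,0,1],[0,0,-0.2,0,1],[0,0,-0.7,0,1],[0,0,-0.8,0,1],[0,0,-0.8,0,1],[0,0,-0.7,0,1],[-0.59,0.55,0,0,1],[-0.59,0.55,0,0,1],[-0.59,0.55,0,0,1],[-0.59,0.55,0,0,1]]'; python3 -m creep '[[-0.59,0.55,0,0,1],[-0.59,0.55,0,0,1],[-0.59,0.55,0,0,1],[-0.59,0.55,0,0,1],[0,0,0,0,1],[0,0,0,0,1]]'; python3 - <<'E'
from h import *
o=readout.observe(); print(o['joints'].round(2), o['position'].round(4))
im=get("wrist"); np.savez("w4.npz",**im); cv2.imwrite("pics/w4.png",im["pixels"]); t=get("top"); np.savez("t4.npz",**t)
cv2.imwrite("pics/t4.png",cv2.resize(t["pixels"][200:310,160:280],None,fx=4,fy=4,interpolation=cv2.INTER_CUBIC))
E
```

```text
clock: 22.1
position: [0.5542, 0.0054, 0.1717]
ee_rot: [2.239, 2.203, 0.001]
force: [1.0, -0.0, 1.1]
width: 1.001
gripper_force: 0.0
clock: 22.85
position: [0.6395, -0.0889, 0.1713]
ee_rot: [-2.239, -2.203, -0.0]
force: [0.3, -0.5, -0.8]
width: 1.002
gripper_force: 0.0
[ 0.43  0.59 -0.59  1.55  0.35  1.11 -0.25] [ 0.6395 -0.0889  0.1713]
```

View pics/w4.png

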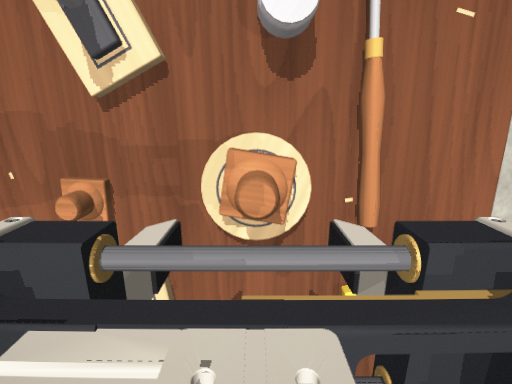

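View pics/t4.png

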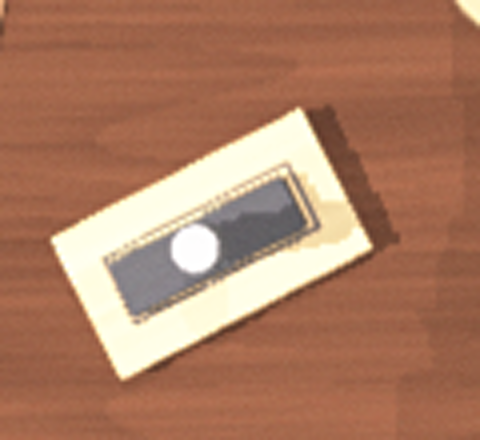

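The tool rest sits inside its outline, parallel with it (crop 110..310, 175..322). In the wrist view the cap foot is at (222..297, 150..223) on the round board, with the gouge handle at (371,150). Measuring both.

```bash
python3 - <<'E'
from h import *
im=dict(np.load("w4.npz")); H,S,V=cv2.split(cv2.cvtColor(im["pixels"],cv2.COLOR_BGR2HSV)); C=cloud(im);Z=C[...,2]
m=win((H<19)&(Z>.031)&(Z<.046),258,186,50); print("foot",rect(im,np.argwhere(m)[:,::-1],.038))
m=win((Z>.07)&(Z<.095),257,195,32); P=C[m]; print("knob",circ(im,blob(m,(257,195)),.078),P.mean(0))
m=win((H>17)&(H<34)&(S>20)&(S<120)&(V>150)&(Z>.01)&(Z<.025),257,187,60); print("round",circ(im,blob(m,(257,187)),.018))
print(readout.observe()['position'])
im=dict(np.load("t4.npz")); H,S,V=cv2.split(cv2.cvtColor(im["pixels"],cv2.COLOR_BGR2HSV)); C=cloud(im);Z=C[...,2]
m=win((V<150)&(S<80)&(Z>.026),212,261,35); print("bar",rect(im,np.argwhere(m)[:,::-1],.032))
m=win((Z>.085)&(Z<.1),208,262,10); print("post",C[m].mean(0))
pale=win((H>17)&(H<34)&(S>20)&(S<110)&(V>175),213,261,45); print("board",rect(im,blob(pale,(213,261)),.018))
m=win((V<150)&(S<80)&(Z<.024)&(Z>.01),212,261,35); print("outl",rect(im,np.argwhere(m)[:,::-1],.018))
E
```

```text
foot (array([ 0.64006525, -0.08903907]), array([75.3, 75. ]), 79.68900299072266)
knob (array([ 0.64003058, -0.08920942]), 44.81361770629883) [ 0.64007296 -0.08790836  0.0818343 ]
round (array([ 0.63932422, -0.09551903]), 128.2092742919922)
[ 0.63948244 -0.08842016  0.17147166]
bar (array([0.4648197 , 0.10165236]), array([108.5,  31.3]), -63.871917724609375)
post [0.46596437 0.10228966 0.09245616]
board (array([0.46605231, 0.10223898]), array([159.8,  89.4]), -63.76340103149414)
outl (array([0.45459277, 0.08601877]), array([110. ,  29.6]), -48.78660583496094)
```

```bash
python3 -m creep '[[-0.01,0.01,0.5,0,1],[0,0,0.6,0,1],[0,0,0.6,0,1],[0,0,0.6,0,1],[0,0,0.4,0,1],[0,0,0.2,0,1],[0,0,0.08,0,1],[0,0,0,0,0],[0,0,0,0,0],[0,0,0,0,0],[0,0,0,0,0],[0,0,0,0,0]]' 40; python3 -m creep '[[0,0,0,0,0],[0,0,0,0,0],[0,0,0,0,0]]'
```

```text
clock: 24.45
position: [0.6404, -0.0902, 0.052]
ee_rot: [2.24, 2.203, 0.0]
force: [-0.3, -0.4, -0.2]
width: 0.505
gripper_force: 0.0
clock: 24.82
position: [0.6406, -0.0901, 0.052]
ee_rot: [2.24, 2.203, 0.0]
force: [1.4, -0.1, 1.3]
width: 0.469
gripper_force: 40.0
```

```bash
python3 -m creep '[[0,0,-0.2,0,0],[0,0,-0.7,0,0],[0,0,-0.8,0,0],[0,0,-0.8,0,0],[0,0,0,-1,0],[0,0,0,-1,0],[0,0,0,-1,0],[0,0,0,-1,0],[0,0,0,-0.28,0],[0,0,0,0,0],[0,0,0,0,0]]' 40; python3 - <<'E'
from h import *
o=readout.observe(); print(o['joints'].round(2), o['position'].round(4), tool(np.array([.4665,-.2805])-o['position'][:2]).round(3))
M=R.from_rotvec(o['ee_rot']).as_matrix(); print(np.degrees(np.arctan2(M[1,0],M[0,0])))
E
```

```text
clock: 26.2
position: [0.6403, -0.0901, 0.152]
ee_rot: [-1.888, -2.511, 0.0]
force: [-0.1, -0.1, -3.3]
width: 0.472
gripper_force: 40.0
[ 0.47  0.62 -0.65  1.56  0.41  1.09 -0.  ] [ 0.6403 -0.0901  0.152 ] [-3.367e+00 -5.496e+00  1.000e-03]
106.1194894818192
```

```bash
python3 -m creep '[[-0.2,-0.32,0,0,0],[-0.4,-0.65,0,0,0],[-0.45,-0.74,0,0,0],[-0.45,-0.74,0,0,0],[-0.45,-0.74,0,0,0],[-0.45,-0.74,0,0,0],[-0.45,-0.74,0,0,0],[-0.35,-0.55,0,0,0],[-0.17,-0.28,0,0,0],[0,0,0,0,0],[0,0,0,0,0],[0,0,0,0,0]]' 40; python3 - <<'E'
from h import *
o=readout.observe(); print(o['joints'].round(2), o['position'].round(4), tool(np.array([.4665,-.2805])-o['position'][:2]).round(3))
im=get("wrist"); np.savez("w5.npz",**im); cv2.imwrite("pics/w5.png",im["pixels"])
t=get("top"); np.savez("t5.npz",**t)
H,S,V=cv2.split(cv2.cvtColor(t["pixels"],cv2.COLOR_BGR2HSV))
p=win((H>17)&(H<34)&(S>20)&(S<110)&(V>175),379,257,38); print("square seen by top, px",p.sum())
E
```

```text
clock: 27.7
position: [0.4675, -0.2797, 0.152]
ee_rot: [1.885, 2.513, 0.001]
force: [0.3, -0.4, -2.5]
width: 0.472
gripper_force: 40.0
[ 0.94  0.47 -0.69  1.82  0.36  0.97  0.39] [ 0.4675 -0.2797  0.152 ] [-0.012 -0.029 -0.   ]
square seen by top, px 1391
```

View pics/w5.png

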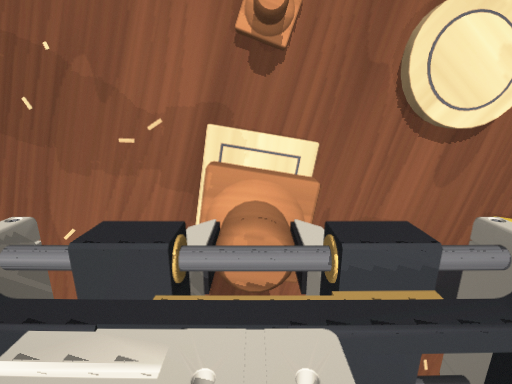

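The foot's far edge runs (209,165)-(318,182), and the outline's far edge (221,146)-(299,157), nearly parallel. Computing the numbers.

```bash
python3 - <<'E'
from h import *
im=dict(np.load("w5.npz")); H,S,V=cv2.split(cv2.cvtColor(im["pixels"],cv2.COLOR_BGR2HSV)); C=cloud(im);Z=C[...,2]
m=win((H<19)&(Z>.128)&(Z<.146),262,195,62); m[216:]=0
c,s,a=rect(im,np.argwhere(m)[:,::-1],.138); print("foot part",c,s,a)
m2=win((H>17)&(H<34)&(S>20)&(S<130)&(V>150)&(Z>.01)&(Z<.025),258,150,62); m2[216:]=0
c2,s2,a2=rect(im,np.argwhere(m2)[:,::-1],.018); print("board part",c2,s2,a2)
tcp=readout.observe()['position'][:2]
a=a if abs(((a-6.9+45)%90)-45)<10 else a
th=np.radians(((a-6.9+45)%90-45)+6.9); ux=np.array([np.cos(th),np.sin(th)]); uy=np.array([-ux[1],ux[0]])
P=(plane(im,np.argwhere(m)[:,::-1],.138)[:,:2]-tcp)*1000; print("foot extents x,y mm",(P@ux).min(),(P@ux).max(),(P@uy).min(),(P@uy).max())
t=np.radians(6.9); ux=np.array([np.cos(t),np.sin(t)]); uy=np.array([-ux[1],ux[0]])
P=(plane(im,np.argwhere(m2)[:,::-1],.018)[:,:2]-[.4665,-.2805])*1000; print("board extents",(P@ux).min(),(P@ux).max(),(P@uy).min(),(P@uy).max(),tcp)
E
```

```text
foot part [ 0.4632894  -0.25844016] [74.4 36.3] 7.012847900390625
board part [ 0.46464969 -0.26979163] [117.9  96.6] 6.849640369415283
foot extents x,y mm -38.430217112579115 35.956137194859565 3.7616470253158796 40.06907542504693
board extents -59.55873622583314 58.45826264478522 -37.37091175965107 59.12715063739348 [ 0.46719287 -0.28004052]
```

```bash
python3 -m creep '[[-0.045,-0.02,0.2,0,0],[0,0,0.5,0,0],[0,0,0.5,0,0],[0,0,0.5,0,0],[0,0,0.4,0,0],[0,0,0.15,0,0],[0,0,0.08,0,0],[0,0,0.05,0,0],[0,0,0.03,0,0],[0,0,0,0,0],[0,0,0,0,0]]' 40;  python3 -m creep '[[0,0,0.02,0,0],[0,0,0.02,0,0],[0,0,0,0,0]]'
```

```text
clock: 29.18
position: [0.4664, -0.2829, 0.0557]
ee_rot: [1.887, 2.511, -0.0]
force: [0.2, -0.5, -2.6]
width: 0.473
gripper_force: 40.0
clock: 29.55
position: [0.4663, -0.2828, 0.0538]
ee_rot: [-1.887, -2.512, 0.0]
force: [-0.5, 0.7, -2.3]
width: 0.473
gripper_force: 40.0
```

```bash
python3 -m creep '[[0.02,0,0.02,0,0],[0,0,0.02,0,0],[0,0,0,0,0]]'; python3 -m creep '[[0,0,0.02,0,0],[0,0,0,0,0]]'
```

```text
clock: 29.92
position: [0.4661, -0.282, 0.0522]
ee_rot: [-1.887, -2.512, 0.0]
force: [-0.5, -0.7, -2.5]
width: 0.469
gripper_force: 40.0
clock: 30.18
position: [0.4662, -0.282, 0.052]
ee_rot: [1.887, 2.512, -0.0]
force: [-2.3, 0.6, 5.4]
width: 0.472
gripper_force: 40.0
```

```bash
python3 -m creep '[[0,0,0,0,0.6],[0,0,0,0,1],[0,0,0,0,1],[0,0,-0.2,0,1],[0,0,-0.7,0,1],[0,0,-0.8,0,1],[0,0,-0.8,0,1],[0,0,-0.5,0,1],[0.766,0.405,0,0,1],[0.766,0.405,0,0,1],[0.766,0.405,0,0,1],[0.766,0.405,0,0,1]]'; python3 -m creep '[[0.766,0.405,0,0,1],[0.766,0.405,0,0,1],[0.766,0.405,0,0,1],[0.766,0.405,0,0,1],[0.766,0.405,0,0,1],[0.766,0.405,0,0,1],[0.766,0.405,0,0,1],[0.766,0.405,0,0,1],[0.766,0.405,0,0,1],[0.766,0.405,0,0,1],[0.766,0.405,0,0,1],[0.766,0.405,0,0,1]]';  python3 -m creep '[[0.766,0.405,0,0,1],[0,0,0.5,0,1],[0,0,0,0,1],[0,0,0,0,1]]'; python3 - <<'E'
from h import *
o=readout.observe(); print(o['joints'].round(2), o['position'].round(4))
im=get("wrist"); np.savez("w6.npz",**im); cv2.imwrite("pics/w6.png",im["pixels"]); t=get("top"); np.savez("t6.npz",**t)
cv2.imwrite("pics/t6.png",cv2.resize(t["pixels"][205:305,325:435],None,fx=4,fy=4,interpolation=cv2.INTER_CUBIC))
C=cloud(im);Z=C[...,2]
m=(Z>.010)&(Z<.019); m[215:]=0; print("disc",[(circ(im,np.argwhere(l)[:,::-1],.014)) for l in [m&(np.hypot(C[...,0]-.586,C[...,1]-.295)<.06)]])
m=(Z>.047)&(Z<.065)&(np.hypot(C[...,0]-.586,C[...,1]-.295)<.04); m[218:]=0; print("hub",circ(im,np.argwhere(m)[:,::-1],.054),m.sum())
C=cloud(t);Z=C[...,2];H,S,V=cv2.split(cv2.cvtColor(t["pixels"],cv2.COLOR_BGR2HSV))
m=win((Z>.03)&(Z<.1)&(H<18)&(S>80),380,258,30); m2=m&(Z<.046); print("foot",rect(t,np.argwhere(m2)[:,::-1],.038))
m=win((Z>.079)&(Z<.1),380,258,16); print("knob",np.median(C[m],0))
p=win((H>17)&(H<34)&(S>20)&(S<110)&(V>175),379,257,38); print("board",rect(t,blob(p,(379,257)),.018))
E
```

```text
clock: 31.68
position: [0.4945, -0.1451, 0.1721]
ee_rot: [1.886, 2.511, 0.0]
force: [0.3, 0.7, 0.4]
width: 1.004
gripper_force: 0.0
clock: 33.17
position: [0.5787, 0.2621, 0.172]
ee_rot: [1.887, 2.512, 0.0]
force: [1.1, 1.5, -0.2]
width: 1.001
gripper_force: 0.0
clock: 33.67
position: [0.5858, 0.2936, 0.1516]
ee_rot: [1.888, 2.51, -0.001]
force: [-0.8, -0.2, 0.6]
width: 1.0
gripper_force: 0.0
[-0.11  0.65 -0.7   1.54  0.45  1.12 -0.63] [0.5858 0.2936 0.1516]
disc [(array([0.58523846, 0.29547852]), 83.33543395996094)]
hub (array([0.58540759, 0.29618808]), 36.303253173828125) 1037
foot (array([ 0.46493497, -0.28023483]), array([76.3, 76.3]), 6.718283176422119)
knob [ 0.4652836  -0.27818523  0.08372203]
board (array([ 0.46592328, -0.27963449]), array([121.4, 119.4]), -83.40215873718262)
```

View pics/t6.png

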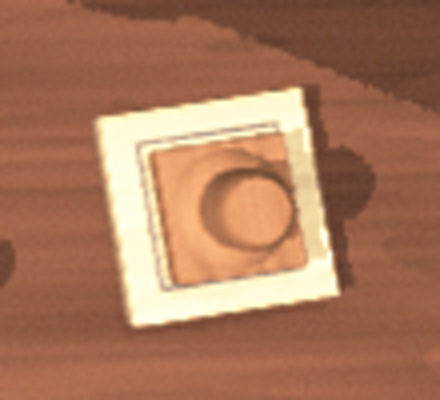

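View pics/w6.png

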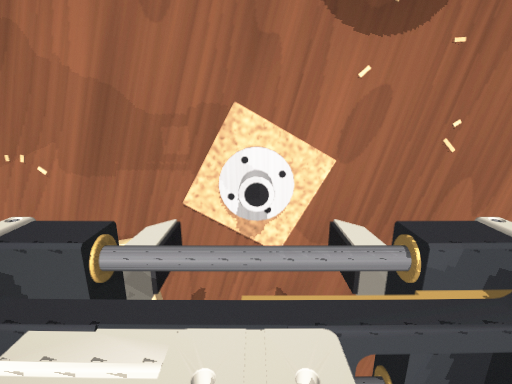

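The cap sits level and parallel in its outline (crop foot 150..305, 135..285; within 1 mm and 0.2° after the height correction). The faceplate sits on the cork at wrist pixel (257,183). Picking it up.

```bash
python3 -m creep '[[0.055,0,0.5,0,1],[0,0,0.6,0,1],[0,0,0.6,0,1],[0,0,0.6,0,1],[0,0,0.5,0,1],[0,0,0.25,0,1],[0,0,0.1,0,1],[0,0,0,0,0],[0,0,0,0,0],[0,0,0,0,0],[0,0,0,0,0],[0,0,0,0,0]]' 40; python3 -m creep '[[0,0,0,0,0],[0,0,0,0,0],[0,0,0,0,0]]'
```

```text
clock: 35.28
position: [0.585, 0.2971, 0.0257]
ee_rot: [1.887, 2.512, 0.0]
force: [0.3, -1.1, 0.3]
width: 0.508
gripper_force: 0.0
clock: 35.65
position: [0.5851, 0.2971, 0.0256]
ee_rot: [1.887, 2.512, 0.0]
force: [1.2, -0.8, -0.3]
width: 0.386
gripper_force: 40.0
```

```bash
python3 -m creep '[[0,0,-0.2,0,0],[0,0,-0.7,0,0],[0,0,-0.8,0,0],[0,0,-0.8,0,0],[-0.4,-0.06,0,0,0],[-0.8,-0.115,0,0,0],[-0.86,-0.125,0,0,0],[-0.86,-0.125,0,0,0],[-0.86,-0.125,0,0,0],[-0.86,-0.125,0,0,0],[-0.86,-0.125,0,0,0],[-0.86,-0.125,0,0,0]]' 40; python3 -m creep '[[-0.86,-0.125,0,0,0],[-0.86,-0.125,0,0,0],[-0.86,-0.125,0,0,0],[-0.5,-0.07,0,0,0],[-0.36,-0.05,0,0,0],[0,0,0,0,0],[0,0,0,0,0],[0,0,0,0,0]]'; python3 - <<'E'
from h import *
o=readout.observe(); print(o['joints'].round(2), o['position'].round(4), tool(np.array([.639,-.0953])-o['position'][:2]).round(3))
im=get("wrist"); np.savez("w7.npz",**im); cv2.imwrite("pics/w7.png",im["pixels"])
E
```

```text
clock: 37.15
position: [0.6191, 0.0395, 0.1238]
ee_rot: [-1.887, -2.51, 0.004]
force: [0.0, 0.2, -3.6]
width: 0.381
gripper_force: 40.0
clock: 38.15
position: [0.6395, -0.0936, 0.1257]
ee_rot: [-1.884, -2.513, -0.001]
force: [1.1, 0.3, -4.0]
width: 0.386
gripper_force: 40.0
[ 0.5   0.66 -0.69  1.59  0.46  1.06 -0.03] [ 0.6395 -0.0936  0.1257] [-0.037 -0.025 -0.   ]
```

View pics/w7.png

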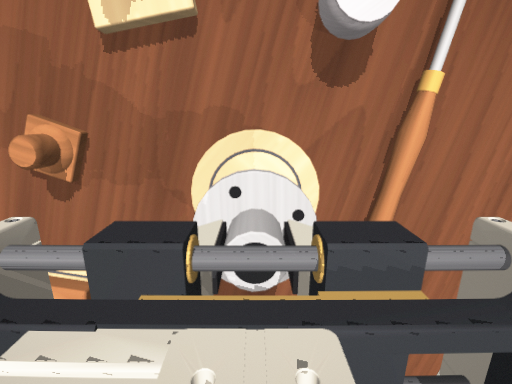

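The disc hangs level, its far rim at (254,170), with the drawn circle visible behind it at (254,150). I'll fit the disc arc and the board arc.

```bash
python3 - <<'E'
from h import *
from scipy.optimize import least_squares
im=dict(np.load("w7.npz")); H,S,V=cv2.split(cv2.cvtColor(im["pixels"],cv2.COLOR_BGR2HSV)); C=cloud(im);Z=C[...,2]
def fit(m,z,r):
    m=m.copy(); top=[(u,np.argmax(m[:,u])) for u in range(512) if m[:,u].any()]
    top=[(u,v-.5) for u,v in top if v<205]; P=plane(im,top,z)[:,:2]*1000
    q=least_squares(lambda p:np.hypot(*(P-p).T)-r,P.mean(0)-[0,20],loss="soft_l1"); return q.x,np.abs(q.fun).mean(),len(top)
print("disc",fit(win((Z>.106)&(Z<.122)&(S<60),255,210,64),.1141,42))
print("board",fit(win((Z>.01)&(Z<.026)&(H>15)&(S<140)&(V>130),255,190,68),.018,65))
print(readout.observe()['position'])
E
```

```text
disc (array([638.7793455 , -95.17441113]), np.float64(0.3482879185369309), 114)
board (array([639.24096957, -96.42592195]), np.float64(0.33471833675710916), 128)
[ 0.63959393 -0.09390128  0.12569448]
```

```bash
python3 -m creep '[[-0.02,0,0.2,0,0],[0,0,0.5,0,0],[0,0,0.5,0,0],[0,0,0.4,0,0],[0,0,0.2,0,0],[0,0,0.12,0,0],[0,0,0.06,0,0],[0,0,0.04,0,0],[0,0,0,0,0],[0,0,0,0,0]]' 40;  python3 -m creep '[[0,0,0.02,0,0],[0,0,0.02,0,0],[0,0,0,0,0]]'
```

```text
clock: 39.45
position: [0.64, -0.0961, 0.045]
ee_rot: [1.887, 2.511, 0.0]
force: [0.5, 0.3, -3.0]
width: 0.387
gripper_force: 40.0
clock: 39.83
position: [0.6397, -0.0961, 0.043]
ee_rot: [-1.887, -2.512, 0.0]
force: [-0.1, 0.3, -4.3]
width: 0.387
gripper_force: 40.0
```

```bash
python3 -m creep '[[0.04,0,0.02,0,0],[0,0,0.02,0,0],[0,0,0,0,0],[0,0,0,0,0]]' 40;  python3 -m creep '[[0,0,0.02,0,0],[0,0,0.02,0,0],[0,0,0,0,0]]'
```

```text
clock: 40.33
position: [0.6394, -0.0945, 0.0415]
ee_rot: [1.887, 2.512, -0.0]
force: [0.1, -0.6, -3.1]
width: 0.386
gripper_force: 40.0
clock: 40.7
position: [0.6393, -0.0945, 0.0398]
ee_rot: [-1.887, -2.512, 0.0]
force: [0.3, -1.1, -4.4]
width: 0.387
gripper_force: 40.0
```

```bash
python3 -m creep '[[0,0,0.02,0,0],[0,0,0,0,0]]' 40
```

```text
clock: 40.95
position: [0.6394, -0.0944, 0.0395]
ee_rot: [1.887, 2.512, -0.0]
force: [-1.4, 0.7, 2.3]
width: 0.388
gripper_force: 40.0
```

```bash
python3 -m creep '[[0,0,0,0,0.6],[0,0,0,0,1],[0,0,0,0,1],[0,0,-0.2,0,1],[0,0,-0.7,0,1],[0,0,-0.8,0,1],[0,0,-0.8,0,1],[0,0,-0.8,0,1]]'; python3 -m creep '[[0.79,-0.185,0,0,1],[0.79,-0.185,0,0,1],[0.79,-0.185,0,0,1],[0.79,-0.185,0,0,1],[0.79,-0.185,0,0,1],[0.79,-0.185,0,0,1],[0.79,-0.185,0,0,1],[0.79,-0.185,0,0,1],[0,0,0,0,1],[0,0,0,0,1]]'; python3 - <<'E'
from h import *
t=get("top"); np.savez("t8.npz",**t); cv2.imwrite("pics/t8.png",t["pixels"])
C=cloud(t);Z=C[...,2];H,S,V=cv2.split(cv2.cvtColor(t["pixels"],cv2.COLOR_BGR2HSV))
m=win((Z>.024)&(Z<.034)&(S<60),297,184,32); print("disc",circ(t,blob(m,(297,184)),.028))
p=win((H>17)&(H<34)&(S>20)&(S<110)&(V>175),297,184,36); print("round",circ(t,blob(p,(297,184)),.018))
for n,u,v,lo in(("tin",213,171,.035),("jar",396,168,.07)):
    P=C[win((Z>lo)&(Z<.1),u,v,20)]; print(n,np.median(P,0).round(3))
E
```

```text
clock: 41.95
position: [0.6394, -0.0944, 0.1728]
ee_rot: [1.886, 2.512, 0.001]
force: [0.2, -0.1, -0.1]
width: 0.998
gripper_force: 0.0
clock: 43.2
position: [0.5125, 0.1314, 0.1715]
ee_rot: [1.886, 2.511, 0.0]
force: [0.8, -0.2, -0.1]
width: 0.998
gripper_force: 0.0
disc (array([ 0.63865076, -0.0962856 ]), 84.59111785888672)
round (array([ 0.63889148, -0.09518803]), 129.41920471191406)
tin [0.672 0.096 0.045]
jar [ 0.66  -0.309  0.085]
```

View pics/t8.png

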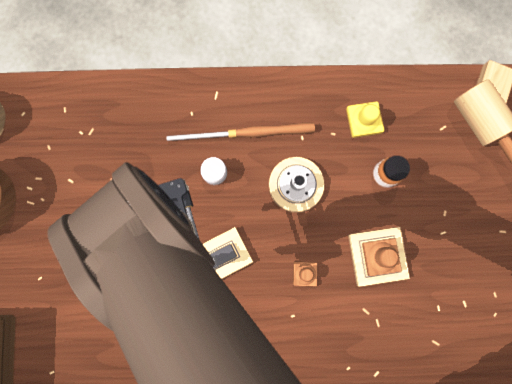

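The faceplate sits concentric on the round board (297,184), within about 1 mm. The cap is in its outline at (380,257), the tool rest is on the oblong board, and the tin, jar and gouge haven't moved. The gripper is open and touching nothing, so I'm handing in.

```bash
python3 -c "
from cell import sign_off
print(sign_off())"
```

```text
the job is handed in; nothing more can be done
None
```

The faceplate, tool rest and newel cap are each released on their own board, within about 1 mm of centre and lined up by the camera checks; the tin, jar and gouge are where they were, and the job was handed in at about 43 s of the 106 s limit.

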